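# Unload the weight bar of the mosaic press

## Task

Lock the press by pulling its black lock knob straight out as far as it goes, then slide the square stop collar off the end of the weight bar and put it in the white dish. Slide all the octagonal weights off the bar and put them in the wooden tray, and only when they are all in the tray push the lock knob fully home again. Leave the jar, the nippers and the cup alone.

Things in the scene. Friction and masses are not known exactly. Their poses are not given: they have to be found in the camera images.
- press: the mosaic press, fixed: base plate 150 x 130 x 14 mm, grey column 100 (x) x 80 (y) mm, 155 mm high. Origin on the table under the column's centre, z up. A steel bar of 18 mm diameter runs from the column along the press's -y, axis 130 mm high, to a free end; a 42 mm flange, 12 mm thick, sits at its root. On the +y side an arm at bar height and a platen on a tiled panel (leave alone)
- bar_tip (a point): centre of the bar's free end face, 318 mm from the column's centre; axes as the press: -y points off the bar's end, x level across it, z up. Weights hang at any of five places, centres 70, 106, 142, 178, 214 mm in from the tip (any order, some empty); the stop collar hangs 34 mm in
- lock (a joint): travel of the lock knob in m: 0 fully home, 0.030 fully out at its stop; it slides along the press's -x direction (out of the column's front), takes about 4 N and stays where it is left
- lock_grip (a point): centre of the black round knob head (34 mm diameter, 28 mm long along the press's x axis, free all round), 130 mm above the table, 32 mm from the column's front when home, and moving with it; the press's x axis is the knob's axis. The column's top is 25 mm above the knob's axis
- collar: the square aluminium stop collar, 48 x 48 mm, 28 mm long, with a 28 mm square hole, 0.12 kg, loose sliding fit (no tightening). Origin at its centre, y axis along the hole, x and z axes square to its sides. Starts outermost on the bar, centre 5 mm below the bar's axis
- large1: large octagonal cast-iron weight, 62 mm across the flats, 30 mm thick, 0.55 kg give or take a fifth, plain 28 mm bore. Origin at its centre, y axis along the bore, x and z axes square to flats. Starts hanging loose on the bar, bore along it, two flats upright facing along the press's x, centre 5 mm below the bar's axis; may be absent
- large2: large octagonal cast-iron weight, 62 mm across the flats, 30 mm thick, 0.55 kg give or take a fifth, plain 28 mm bore. Origin at its centre, y axis along the bore, x and z axes square to flats. Starts hanging loose on the bar, bore along it, two flats upright facing along the press's x, centre 5 mm below the bar's axis; may be absent
- large3: large octagonal cast-iron weight, 62 mm across the flats, 30 mm thick, 0.55 kg give or take a fifth, plain 28 mm bore. Origin at its centre, y axis along the bore, x and z axes square to flats. Starts hanging loose on the bar, bore along it, two flats upright facing along the press's x, centre 5 mm below the bar's axis; may be absent
- small1: small octagonal cast-iron weight, 46 mm across the flats, 30 mm thick, 0.24 kg give or take a fifth, plain 28 mm bore. Origin at its centre, y axis along the bore, x and z axes square to flats. Starts hanging loose on the bar, bore along it, two flats upright facing along the press's x, centre 5 mm below the bar's axis; may be absent
- small2: small octagonal cast-iron weight, 46 mm across the flats, 30 mm thick, 0.24 kg give or take a fifth, plain 28 mm bore. Origin at its centre, y axis along the bore, x and z axes square to flats. Starts hanging loose on the bar, bore along it, two flats upright facing along the press's x, centre 5 mm below the bar's axis; may be absent
- tray: the wooden tray for the weights, fixed, open on top: outside 270 (x) x 160 (y) x 35 mm high, walls and floor 6 mm. Origin at the centre of its underside on the table
- dish: the white plastic dish for the collar, fixed, open on top: outside 130 x 130 x 30 mm high, walls and floor 5 mm. Origin at the centre of its underside on the table
- jar: bystander: white glue jar, 68 mm in diameter, 85 mm tall, origin at the centre of its foot
- nippers: bystander: tile nippers with blue handles lying flat, 165 mm long; origin at the pivot, handles towards -x
- cup: bystander: blue cup, 80 mm in diameter, 90 mm tall, origin at the centre of its foot
Not all that is in view belongs to the job. Leave any red look-alike of the small1 alone. Leave any green look-alike of the large1 alone.

How it is judged (in metres and radians):
On the way, in this order (a step that is already met when the one before it is completed fails the run):
1. the lock knob is pulled out to its stop (value of joint lock above 0.026 m), for 0.2 s.
2. the stop collar is off the end of the bar, with the lock knob out (y of collar in the frame of bar_tip below -0.014 m and value of joint lock above 0.02 m), for 0.2 s.
3. all the weights are in the tray, with the lock knob still out (x of large1 in the frame of tray between -0.125 and 0.125 m and y of large1 in the frame of tray between -0.07 and 0.07 m and z of large1 in the frame of tray between 0 and 0.085 m and x of large2 in the frame of tray between -0.125 and 0.125 m and y of large2 in the frame of tray between -0.07 and 0.07 m and z of large2 in the frame of tray between 0 and 0.085 m and x of large3 in the frame of tray between -0.125 and 0.125 m and y of large3 in the frame of tray between -0.07 and 0.07 m and z of large3 in the frame of tray between 0 and 0.085 m and x of small1 in the frame of tray between -0.125 and 0.125 m and y of small1 in the frame of tray between -0.07 and 0.07 m and z of small1 in the frame of tray between 0 and 0.085 m and x of small2 in the frame of tray between -0.125 and 0.125 m and y of small2 in the frame of tray between -0.07 and 0.07 m and z of small2 in the frame of tray between 0 and 0.085 m and value of joint lock above 0.02 m), for 0.2 s.
4. the lock knob is pushed home (value of joint lock below 0.004 m), for 0.2 s.
At the end, for the whole second after the job is handed in: every weight lies in the tray (its centre within the tray's walls, less than 85 mm above the tray's underside), the collar lies in the dish (centre within the walls, less than 60 mm above its underside), all at rest (under 0.03 m/s), and the lock knob is within 4 mm of fully home (x of large1 in the frame of tray between -0.125 and 0.125 m and y of large1 in the frame of tray between -0.07 and 0.07 m and z of large1 in the frame of tray between 0 and 0.085 m and x of large2 in the frame of tray between -0.125 and 0.125 m and y of large2 in the frame of tray between -0.07 and 0.07 m and z of large2 in the frame of tray between 0 and 0.085 m and x of large3 in the frame of tray between -0.125 and 0.125 m and y of large3 in the frame of tray between -0.07 and 0.07 m and z of large3 in the frame of tray between 0 and 0.085 m and x of small1 in the frame of tray between -0.125 and 0.125 m and y of small1 in the frame of tray between -0.07 and 0.07 m and z of small1 in the frame of tray between 0 and 0.085 m and x of small2 in the frame of tray between -0.125 and 0.125 m and y of small2 in the frame of tray between -0.07 and 0.07 m and z of small2 in the frame of tray between 0 and 0.085 m and x of collar in the frame of dish between -0.055 and 0.055 m and y of collar in the frame of dish between -0.055 and 0.055 m and z of collar in the frame of dish between 0 and 0.06 m and linear speed of each of large1, large2, large3, small1, small2, collar below 0.03 m/s and value of joint lock below 0.004 m); the robot touches nothing.
It fails at once if the lock knob is in (under 15 mm out) while the collar is off and a weight is still on the bar (value of joint lock below 0.015 m and y of collar in the frame of bar_tip below -0.014 m and ((x of large1 in the frame of bar_tip between -0.02 and 0.02 m and z of large1 in the frame of bar_tip between -0.025 and 0.02 m and y of large1 in the frame of bar_tip above 0 m) or (x of large2 in the frame of bar_tip between -0.02 and 0.02 m and z of large2 in the frame of bar_tip between -0.025 and 0.02 m and y of large2 in the frame of bar_tip above 0 m) or (x of large3 in the frame of bar_tip between -0.02 and 0.02 m and z of large3 in the frame of bar_tip between -0.025 and 0.02 m and y of large3 in the frame of bar_tip above 0 m) or (x of small1 in the frame of bar_tip between -0.02 and 0.02 m and z of small1 in the frame of bar_tip between -0.025 and 0.02 m and y of small1 in the frame of bar_tip above 0 m) or (x of small2 in the frame of bar_tip between -0.02 and 0.02 m and z of small2 in the frame of bar_tip between -0.025 and 0.02 m and y of small2 in the frame of bar_tip above 0 m))).
It fails at once if the jar is moved more than 40 mm or tipped over (distance of jar from where it was at the start of the episode above 0.04 m or angle between jar's own z axis and vertical above 0.6 rad).
It fails at once if the nippers is moved more than 40 mm or tipped over (distance of nippers from where it was at the start of the episode above 0.04 m or angle between nippers's own z axis and vertical above 0.6 rad).
It fails at once if the cup is moved more than 40 mm or tipped over (distance of cup from where it was at the start of the episode above 0.04 m or angle between cup's own z axis and vertical above 0.6 rad).
Of large1, large2, large3, small1, small2 only 3 to 5 are there at a start; the rules pass over those that are not, and their reading is None.
At some moment in a run one of large1, large2, large3, small1, small2 may be knocked a few centimetres aside while the robot is not near it.
Once in a run the grip may slacken for a moment while it holds something.
It also fails if it takes over 210 s, if anything falls off the work surface, if the arm or the gripper's body presses on something with over 40 N, if the wrist force passes 120 N, or if a joint passes its speed limit or range.

## Robot

A 6-joint arm with a two-finger parallel gripper is mounted at the origin on the work surface. World frame = base frame: x ahead of the robot, y to its left, z up, the work surface at z = 0. Lengths are in mm, angles in rad, forces in N, time in s.
With the tool pointing down it reaches from about 275 to 750 mm from the base axis. Payload 10.2 kg.
Tool frame: the origin (TCP) lies at the very end of the fingers, on their centre line; the grasp point (between the pads) lies 19 mm behind it; z points along the fingers, y is the line along which they close (so a half turn about z gives the same grasp; the last joint's range is limited). The gripper opens to 85 mm and grips with 20 to 120 N. Pads are 22 mm wide; open, the fingers measure 114 mm over their backs; the gripper's body (76 mm by 85 mm) begins 54 mm behind the grasp point. The pads swing forward as they close: fully open they stand 13 mm farther back than shut.
Start: joints at [1.039, 0.313, 1.498, -0, 1.331, -0.223], TCP at [159.568, 500.169, 195.394] pointing down, gripper open.
Joint ranges: [-2.94, 2.94], [-0.97, 2.17], [0.19, 2.56], [-1.23, 4.37], [0.02, 3.11], [-2.88, 2.88]. Speed limits (rad/s): [2.39, 2.39, 3.01, 3.14, 3.14, 3.14].

## Interface

Orientations are given as a unit quaternion [w, x, y, z].
In Python, from rig import ctrl, optics gives the robot as it stands. The module is installed in compiled form; this text tells all that it offers.
- The arm moves only by the shell command python3 -m handwheel 'ROWS' [FORCE]. ROWS is JSON, a list that holds one entry, the list of rows, each a list of 5 numbers: the gripper command: -1 is fully open, 1 is shut, values between are in proportion, then the shift along the world's x, y, z in units of 50 mm (1.0 is 50 mm), then the turn about the world's z in units of 8 degrees (1.0 is 8 degrees). In form: [[[gripper, tx, ty, tz, twist], ...]]. A call has 1 to 10 rows; each row shifts and turns the commanded pose from where the row before left it; what a row does not reach is not made up. A row lasts 1/10 s, in which the tool goes at most 50 mm and 8.59 degrees, less where a joint would pass 70% of its speed; a pose out of reach is approached as far as the arm can. A call is refused whole if a number of a shift passes 1 or a number of a turn 1, either way. A call with a gripper value outside its range is refused whole. The fingers move at their own pace and stop on an object; FORCE is the grip in N (left out, the last holds). Time passes only in rows, so rows that do not move let the fingers close. It gives the time, the measured TCP pose, the force, the opening and the grip force at its end, in the units of the state.
- ctrl.sense(): the state, without advancing time (a new reading comes with each control period).
- optics.capture(name): name is "scene" or "top" or "wrist"; returns a dict with "img" (420x560x3 uint8, blue, green, red), "K" (3x3 intrinsics, pixels), "R" (3x3) and "t" (3): a world point X has camera coordinates R X + t. Camera axes: x right, y down, z forward; pixel columns grow to the right and rows downward; lengths in mm; the calibration is good to about 2 mm. The wrist camera is an equidistant fisheye: a pixel r from the principal point sees the ray r / f radians off the axis. A picture is of the moment at which its call begins. There is no depth.
- ctrl.finish_job(): hands the job in; it is judged then, once.
The state is a dict: "time_s": time; "joints": joint angles; "dq": joint speeds; "tau": joint torques, N m; "eef_pos": TCP position; "ee_rot": TCP orientation; "force": force on the tool from outside, world axes, zero at the start; "wrist_torque": the same for the moment, N m; "grip_width": opening from 0.0 (shut) to 1.0 (fully open); "grip_force": force on a finger pad.
Only numpy, scipy, OpenCV 4.12 (cv2) and the standard library are available. Lean on these libraries where they do the work, as an engineer would, in place of code of your own. Each camera call takes 0.05 s, during which the arm holds its last target. There are 200 camera calls.

## Working session

There is one attempt and no reset: what is moved stays moved. The work goes in short steps, Python scripts to look and compute and a shell command to move; the robot and the scene stay as the last step left them, time stands still between calls to the robot, and variables do not carry over. Pictures are saved under pics/ and viewed, at most 14 in all, crops included, and the job is handed in when it is done.

```bash
mkdir -p pics; cat > h.py <<'E'
import numpy as np, cv2
from rig import ctrl, optics
def cap(n, f=None):
    c=optics.capture(n)
    if f: cv2.imwrite('pics/'+f,c['img'])
    return c
def ray(c,u,v,fish=False):
    K=np.array(c['K']);R=np.array(c['R']);t=np.array(c['t'])
    x=(u-K[0,2])/K[0,0];y=(v-K[1,2])/K[1,1]
    if fish:
        r=np.hypot(x,y);d=np.array([x/r*np.sin(r),y/r*np.sin(r),np.cos(r)]) if r>0 else np.array([0,0,1.])
    else: d=np.array([x,y,1.])
    return -R.T@t, R.T@d
def onz(c,u,v,z,fish=False):
    o,d=ray(c,u,v,fish);return o+d*(z-o[2])/d[2]
def proj(c,X):
    p=np.array(c['R'])@np.array(X,float)+np.array(c['t']);K=np.array(c['K']);q=K@p;return q[:2]/q[2]
def tri(c1,p1,c2,p2):
    o1,d1=ray(c1,*p1);o2,d2=ray(c2,*p2)
    A=np.stack([d1,-d2],1);s=np.linalg.lstsq(A,o2-o1,rcond=None)[0]
    a=o1+d1*s[0];b=o2+d2*s[1];return (a+b)/2,np.linalg.norm(a-b)
E
python3 - <<'E'
from h import *
import pickle
d={n:cap(n,n+'0.png') for n in('scene','top')}
pickle.dump(d,open('c0.pkl','wb'))
for c in d.values(): print(np.array(c['K']).round(1).tolist(),(-np.array(c['R']).T@np.array(c['t'])).round(0))
print(ctrl.sense())
E
```

```text
[[469.6, 0.0, 284.6], [0.0, 469.6, 208.7], [0.0, 0.0, 1.0]] [1122.  405.  786.]
[[422.6, 0.0, 274.2], [0.0, 422.6, 210.1], [0.0, 0.0, 1.0]] [ 497.  -10. 1050.]
{'time_s': 0.1, 'joints': array([ 1.03859683e+00,  3.13418207e-01,  1.49834567e+00, -3.01490404e-05,
        1.33101309e+00, -2.23409284e-01]), 'dq': array([-0.00231229, -0.00126647, -0.00137443,  0.00157426,  0.00155981,
        0.00091378]), 'tau': array([ 2.09615377e-03, -4.12905800e+01, -2.60141248e+01, -2.21972005e-04,
        3.09051793e-03, -1.00413118e-05]), 'eef_pos': array([159.43491805, 499.92217346, 194.88578033]), 'ee_rot': array([-2.04827634e-04,  1.53778853e-01,  9.88105113e-01, -5.55799480e-04]), 'force': array([0.26045441, 0.2709618 , 0.33307428]), 'wrist_torque': array([-0.05187978,  0.02305206,  0.00045293]), 'grip_force': 0.0, 'grip_width': 0.9997259478761881}
```

View pics/scene0.png

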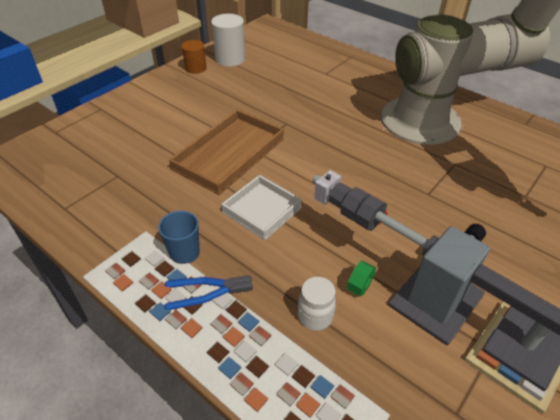

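View pics/top0.png

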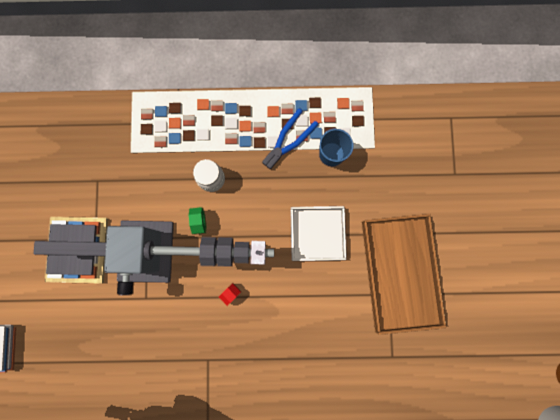

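```bash
python3 - <<'E'
from h import *
import pickle
d=pickle.load(open('c0.pkl','rb'))
a=cv2.resize(d['top']['img'][200:310,100:300],None,fx=4,fy=4,interpolation=cv2.INTER_CUBIC)[:, :800]
b=cv2.resize(d['scene']['img'][160:340,300:560],(520*3//2,540*2//2//3*3),interpolation=cv2.INTER_CUBIC)
cv2.imwrite('pics/a.png',a)
b=cv2.resize(d['scene']['img'][160:340,300:540],None,fx=3.3,fy=3.3,interpolation=cv2.INTER_CUBIC)
cv2.imwrite('pics/b.png',b)
t=d['top']
for n,(u,v,z) in dict(tip=(272,253,139),barroot=(150,251,139),colTL=(108,228,155),colTR=(145,228,155),colBL=(106,271,155),colBR=(145,271,155),knob=(124,286,147),dishA=(291,208,30),dishB=(345,207,30),dishC=(347,261,30),dishD=(292,261,30),trA=(363,221,35),trB=(431,215,35),trC=(446,325,35),trD=(377,332,35)).items(): print(n,onz(t,u,v,z).round(0))
E
```

```text
tip [514.   2. 139.]
barroot [523. 265. 139.]
colTL [573. 350. 155.]
colTR [572. 271. 155.]
colBL [483. 352. 155.]
colBR [481. 269. 155.]
knob [450. 316. 147.]
dishA [624. -44.  30.]
dishB [ 624. -176.   30.]
dishC [ 494. -175.   30.]
dishD [497. -44.  30.]
trA [ 589. -217.   35.]
trB [ 601. -381.   35.]
trC [ 342. -400.   35.]
trD [ 329. -238.   35.]
```

View pics/a.png

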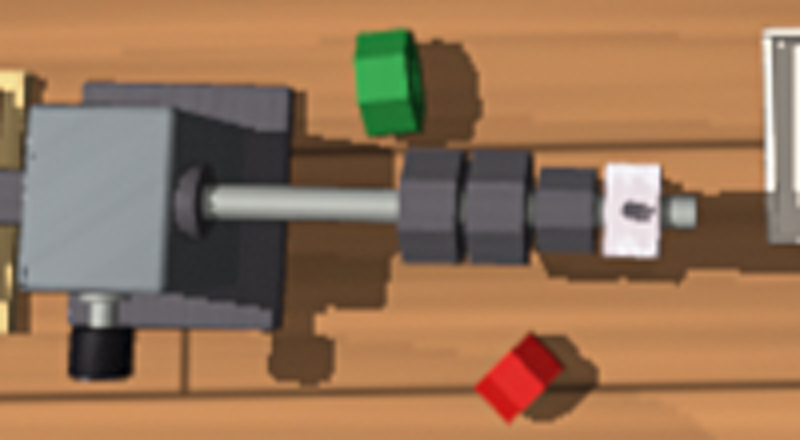

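View pics/b.png

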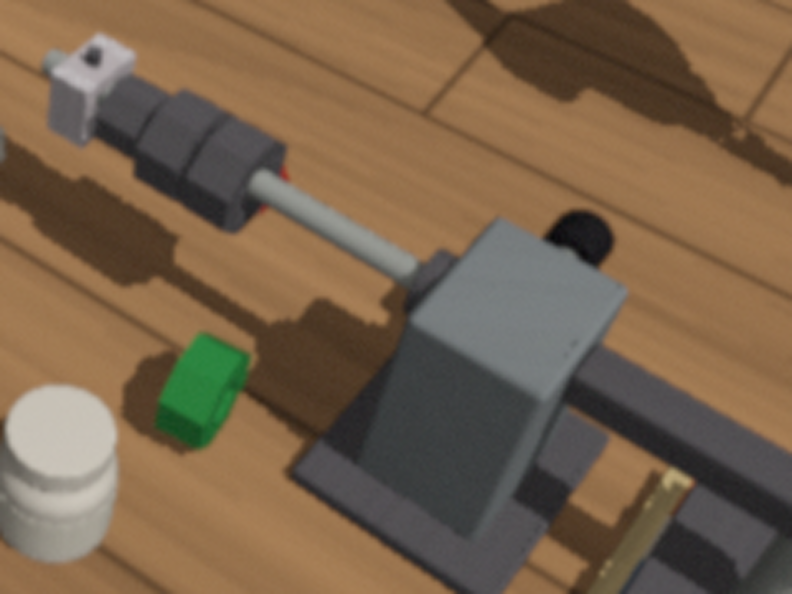

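Top view: the bar carries the collar (u≈258), one small weight (≈242) and two larges (≈225, ≈208); the other two places are empty. The loose green (197,220) and red (230,294) octagons are the look-alikes, so I leave them alone. The black knob is at (125,288).

```bash
python3 - <<'E'
from h import *
import pickle
d=pickle.load(open('c0.pkl','rb'));t=d['top'];s=d['scene']
f=lambda x,y,z:print((x,y),onz(t,100+x/4,200+y/4,z).round(1))
print('knob edges');f(101,328,140);f(101,380,130);f(70,354,130);f(132,354,130)
print('bar');f(210,200,139);f(697,212,139);f(697,212,130)
print('col');[f(*p,155) for p in((30,105),(177,108),(165,292),(20,288))]
print('weights front edges');f(403,205,156);f(462,205,156);f(470,205,156);f(530,205,156);f(540,210,148);f(603,210,149);f(658,210,149)
print('tip tri',tri(s,(300+50/3.3,160+62/3.3),t,(100+697/4,200+212/4)))
print('knob tri',tri(s,(300+580/3.3,160+240/3.3),t,(100+101/4,200+358/4)))
E
```

```text
knob edges
(101, 328) [458.4 315.9 140. ]
(101, 380) [430.4 318.8 130. ]
(70, 354) [444.5 335.9 130. ]
(132, 354) [443.9 302.5 130. ]
bar
(210, 200) [525.4 259.2 139. ]
(697, 212) [514.3  -2.7 139. ]
(697, 212) [514.4  -2.6 130. ]
col
(30, 105) [577.  351.4 155. ]
(177, 108) [574.  272.9 155. ]
(165, 292) [477.2 277.3 155. ]
(20, 288) [480.6 353.8 155. ]
weights front edges
(403, 205) [520.4 152.1 156. ]
(462, 205) [519.8 121.  156. ]
(470, 205) [519.8 116.7 156. ]
(530, 205) [519.2  85.1 156. ]
(540, 210) [516.6  80.7 148. ]
(603, 210) [516.   47.1 149. ]
(658, 210) [515.5  17.9 149. ]
tip tri (array([513.8157627 ,  -1.51591058, 126.93847662]), np.float64(2.5097379732731255))
knob tri (array([441.73055374, 319.78979257, 130.4432937 ]), np.float64(1.7307209539705115))
```

```bash
python3 -m handwheel '[[[-1,0.8,-0.6,0,0.5],[-1,0.8,-0.6,0,0.5],[-1,0.8,-0.6,0,0.5],[-1,0.8,-0.6,0,0.5],[-1,0.8,-0.6,0,0],[-1,0.8,-0.6,0,0],[-1,0,0,0,0],[-1,0,0,0,0]]]' 60
```

```text
time_s: 0.9
eef_pos: [399.9, 319.5, 195.0]
ee_rot: [-0.001, 0.016, 1.0, -0.0]
force: [-0.8, 0.6, -0.2]
grip_width: 1.0
grip_force: 0.0
```

```bash
python3 -m handwheel '[[[-1,0.43,-0.02,0,0],[-1,0.43,-0.02,0,0],[-1,0,0,0,0],[-1,0,0,-0.4,0],[-1,0,0,-0.4,0],[-1,0,0,-0.4,0],[-1,0,0,-0.4,0],[-1,0,0,-0.1,0],[-1,0,0,0,0],[-1,0,0,0,0]]]' 60; python3 -c "
from h import *
cap('wrist','w1.png')"
```

```text
time_s: 1.9
eef_pos: [442.6, 318.7, 111.5]
ee_rot: [0.001, 0.014, 1.0, 0.0]
force: [-0.7, -0.8, 0.2]
grip_width: 0.999
grip_force: 0.0
```

View pics/w1.png

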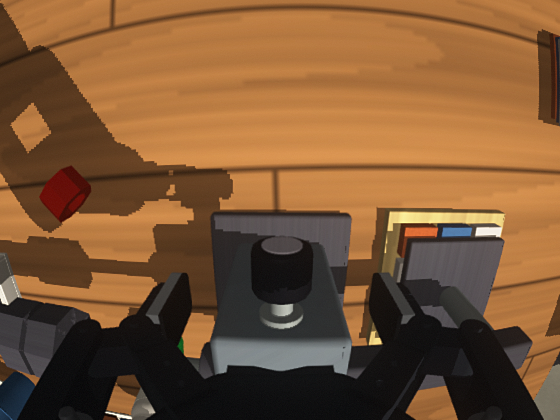

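Wrist view: the knob (282,265) sits centred between the pads, so I close on it.

```bash
python3 -m handwheel '[[[1,0,0,0,0],[1,0,0,0,0],[1,0,0,0,0],[1,0,0,0,0],[1,0,0,0,0],[1,0,0,0,0],[1,0,0,0,0],[1,0,0,0,0]]]' 60; python3 -m handwheel '[[[1,-0.1,0,0,0],[1,-0.1,0,0,0],[1,-0.1,0,0,0],[1,-0.1,0,0,0],[1,-0.1,0,0,0],[1,-0.1,0,0,0],[1,-0.04,0,0,0],[1,0,0,0,0],[1,0,0,0,0]]]'
```

```text
time_s: 2.75
eef_pos: [443.0, 318.7, 111.0]
ee_rot: [0.001, 0.015, 1.0, 0.001]
force: [0.9, 3.0, 5.0]
grip_width: -0.003
grip_force: 2.8
time_s: 3.65
eef_pos: [410.5, 318.2, 110.3]
ee_rot: [-0.0, 0.015, 1.0, -0.0]
force: [-0.4, -0.4, -0.2]
grip_width: 0.002
grip_force: 0.0
```

```bash
python3 - <<'E'
from h import *
a=cap('wrist')['img'][150:400,100:460]; b=cap('top')['img'][190:330,80:220]
cv2.imwrite('pics/w2.png',np.hstack([cv2.resize(a,(432,300)),cv2.resize(b,(300,300))]))
E
```

```text
(no output)
```

View pics/w2.png

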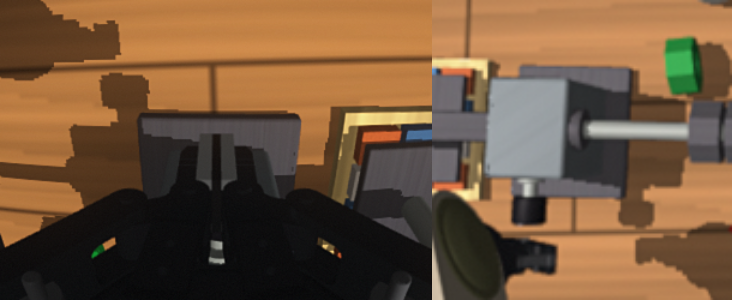

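```bash
python3 - <<'E'
from h import *
c=cap('wrist');K=np.array(c['K'])
def fp(X):
    p=np.array(c['R'])@np.array(X)+c['t'];r=np.arctan2(np.hypot(*p[:2]),p[2]);q=p[:2]/np.hypot(*p[:2])*r;return (q*[K[0,0],K[1,1]]+K[:2,2]).round(0)
s=ctrl.sense();e=s['eef_pos'];print(e,-np.array(c['R']).T@c['t'],K[0])
print('tcp',fp(e),'grasp',fp(e+[0,0,19]),'open pads',fp(e+[0,42,32]),fp(e+[0,-42,32]),fp(e+[0,42,19]))
for dx in(0,):print('knob centre as seen in w1',[fp(np.array([x,318,130.])-[32.5,0,0]) for x in(430,444,458)],[fp(np.array([444-32,318,z])) for z in (113,147)])
t=cap('top');print(proj(t,e),proj(t,e+[0,0,60]),proj(t,[444,318,130]))
E
```

```text
[410.66687363 318.13827778 110.33998516] [332.18902985 320.7922201  287.30033712] [325.1922621    0.         279.93268701]
tcp [279. 249.] grasp [279. 263.] open pads [361. 272.] [198. 276.] [356. 261.]
knob centre as seen in w1 [array([278., 241.]), array([279., 265.]), array([280., 288.])] [array([279., 253.]), array([279., 282.])]
[128.56486105 303.47546981] [118.2765211 306.3904913] [125.78908541 288.58704017]
```

```bash
python3 - <<'E'
from h import *
c=cap('scene');e=ctrl.sense()['eef_pos'];im=c['img'].copy()
p=proj(c,e);k=proj(c,[444.5,318,130]);print(p,k)
x0,y0=int(p[0])-70,int(p[1])-60
b=cv2.resize(im[y0:y0+120,x0:x0+140],None,fx=5,fy=5,interpolation=cv2.INTER_CUBIC)
for q,col in((p,(0,0,255)),(proj(c,e+[0,0,19]),(0,255,0)),(k,(255,0,0))): cv2.drawMarker(b,(int((q[0]-x0)*5),int((q[1]-y0)*5)),col,0,20,2)
cv2.imwrite('pics/s3.png',b)
E
```

```text
[477.91080223 229.95869497] [473.66310977 233.29028235]
```

View pics/s3.png

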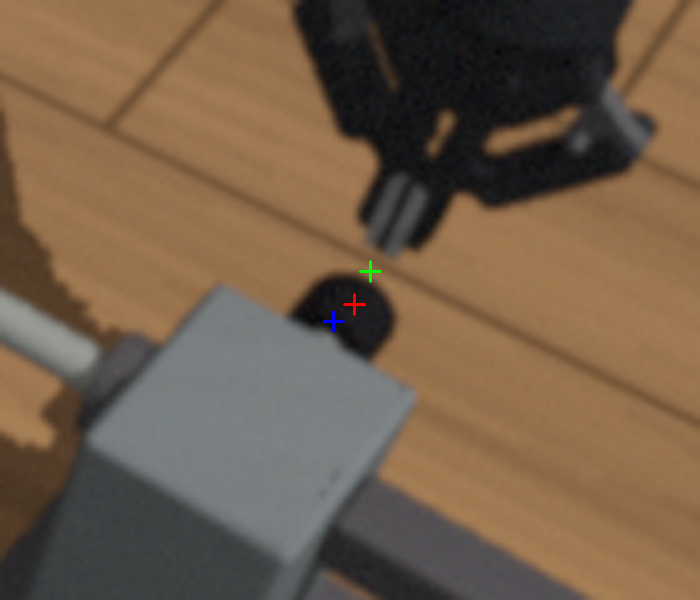

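```bash
python3 - <<'E'
from h import *
c=cap('scene');w=cap('wrist');e=ctrl.sense()['eef_pos']
p=proj(c,e);x0,y0=int(p[0])-70,int(p[1])-60
o1,d1=ray(c,x0+390/5,y0+252/5)
for v in(262,268):
    o2,d2=ray(w,277,v,True)
    A=np.stack([d1,-d2],1);s=np.linalg.lstsq(A,o2-o1,rcond=None)[0];a,b=o1+d1*s[0],o2+d2*s[1];print(a-e,b-e)
for y in (0,): 
    k=(e[1]+y-o1[1])/d1[1];print('at y=e',o1+d1*k-e)
k=(e[0]-o1[0])/d1[0];print('at x=e',o1+d1*k-e)
E
```

```text
[-5.40554493  2.77179537 27.53698048] [-5.15648518 -1.01390535 27.75216857]
[-3.07109132  3.0453417  29.64744159] [-2.80594992 -1.07274568 29.88792333]
at y=e [-29.06014071   0.           6.15206012]
at x=e [5.68434189e-14 3.40520566e+00 3.24238595e+01]
```

Scene crop: the shut fingertips are at (390,255) but the reported TCP projects to (354,304), so the tips seem to stand about 28 mm above the reported TCP. I'll check this by touching the clear table with the fingers shut.

```bash
python3 -m handwheel '[[[1,-0.6,0,0,0],[1,-0.6,0,0,0],[1,0,0,-0.6,0],[1,0,0,-0.6,0],[1,0,0,-0.6,0],[1,0,0,-0.16,0],[1,0,0,0,0]]]'; python3 -m handwheel '[[[1,0,0,-0.06,0],[1,0,0,-0.06,0],[1,0,0,-0.06,0],[1,0,0,-0.06,0],[1,0,0,0,0]]]'
```

```text
time_s: 4.7
eef_pos: [350.3, 318.0, 12.0]
ee_rot: [-0.001, 0.015, 1.0, -0.0]
force: [0.4, -0.5, -0.0]
grip_width: -0.001
grip_force: 0.0
time_s: 5.2
eef_pos: [350.5, 318.1, 0.2]
ee_rot: [-0.0, 0.015, 1.0, -0.0]
force: [-0.3, -0.1, 1.0]
grip_width: -0.001
grip_force: 0.0
```

```bash
python3 -m handwheel '[[[1,0,0,-0.08,0],[1,0,0,-0.08,0],[1,0,0,0,0]]]';python3 -m handwheel '[[[1,0,0,-0.08,0],[1,0,0,-0.08,0],[1,0,0,0,0]]]';python3 -m handwheel '[[[1,0,0,-0.06,0],[1,0,0,-0.06,0],[1,0,0,0,0]]]'
```

```text
time_s: 5.5
eef_pos: [350.2, 318.0, -8.2]
ee_rot: [-0.0, 0.015, 1.0, -0.0]
force: [-0.7, 0.2, 0.3]
grip_width: -0.002
grip_force: 0.0
time_s: 5.8
eef_pos: [350.3, 318.0, -16.1]
ee_rot: [-0.0, 0.015, 1.0, -0.0]
force: [0.6, 0.2, -0.5]
grip_width: -0.001
grip_force: 0.0
time_s: 6.1
eef_pos: [350.3, 318.0, -22.0]
ee_rot: [-0.0, 0.015, 1.0, -0.0]
force: [-1.1, -0.5, 0.1]
grip_width: 0.001
grip_force: 0.0
```

```bash
python3 -m handwheel '[[[1,0,0,-0.04,0],[1,0,0,-0.04,0],[1,0,0,0,0]]]';python3 -m handwheel '[[[1,0,0,-0.03,0],[1,0,0,-0.03,0],[1,0,0,0,0]]]'
```

```text
time_s: 6.4
eef_pos: [350.4, 318.1, -25.8]
ee_rot: [-0.0, 0.015, 1.0, -0.0]
force: [0.2, 0.4, -0.4]
grip_width: -0.001
grip_force: 0.0
time_s: 6.7
eef_pos: [350.5, 318.1, -28.8]
ee_rot: [-0.0, 0.015, 1.0, -0.0]
force: [-0.0, -0.6, 1.0]
grip_width: -0.002
grip_force: 0.0
```

```bash
python3 -m handwheel '[[[1,0,0,-0.04,0],[1,0,0,0,0]]]';python3 -m handwheel '[[[1,0,0,-0.04,0],[1,0,0,0,0]]]'; python3 -m handwheel '[[[1,0,0,-0.03,0],[1,0,0,0,0]]]'
```

```text
time_s: 6.9
eef_pos: [350.4, 318.1, -30.8]
ee_rot: [-0.0, 0.015, 1.0, -0.0]
force: [0.3, 0.0, -0.7]
grip_width: -0.002
grip_force: 0.0
time_s: 7.1
eef_pos: [350.4, 318.1, -32.8]
ee_rot: [-0.0, 0.015, 1.0, -0.0]
force: [0.4, 0.3, -0.6]
grip_width: 0.004
grip_force: 0.0
time_s: 7.3
eef_pos: [350.5, 318.1, -34.2]
ee_rot: [-0.0, 0.015, 1.0, -0.0]
force: [0.4, -0.3, 0.3]
grip_width: 0.005
grip_force: 0.0
```

```bash
for i in 1; do python3 -m handwheel '[[[1,0,0,-0.04,0],[1,0,0,0,0]]]';python3 -m handwheel '[[[1,0,0,-0.04,0],[1,0,0,0,0]]]'; done; python3 - <<'E'
from h import *
c=cap('scene');e=ctrl.sense()['eef_pos'];p=proj(c,e+[0,0,35])
x0,y0=int(p[0])-60,int(p[1])-60
b=cv2.resize(c['img'][y0:y0+100,x0:x0+120],None,fx=5,fy=5,interpolation=cv2.INTER_CUBIC)
for q,col in((proj(c,e+[0,0,35]),(0,0,255)),): cv2.drawMarker(b,(int((q[0]-x0)*5),int((q[1]-y0)*5)),col,0,20,2)
cv2.imwrite('pics/s4.png',b);print(x0,y0)
E
```

```text
time_s: 7.5
eef_pos: [350.7, 318.3, -35.8]
ee_rot: [0.0, 0.015, 1.0, 0.0]
force: [-1.3, -0.9, 5.4]
grip_width: 0.006
grip_force: 2.7
time_s: 7.7
eef_pos: [350.8, 318.3, -36.0]
ee_rot: [0.0, 0.015, 1.0, 0.0]
force: [-9.3, -6.3, 34.2]
grip_width: -0.002
grip_force: 17.1
413 188
```

View pics/s4.png

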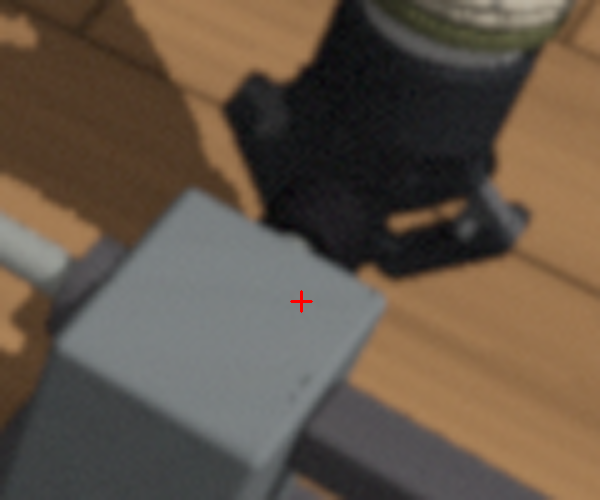

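Contact came at reported z = -35.5, so the true fingertip height is reported z plus about 35 mm. I'll apply that offset and retry the knob.

```bash
python3 -m handwheel '[[[1,0,0,0.9,0],[1,0,0,0.9,0],[-1,0,0,0.9,0],[-1,0,0,0.9,0],[-1,0.9,0,0,0],[-1,0.9,0,0,0],[-1,0,0,-0.4,0],[-1,0,0,-0.4,0],[-1,0,0,-0.4,0],[-1,0,0,-0.1,0]]]';  python3 -m handwheel '[[[-1,0,0,0,0],[-1,0,0,0,0],[-1,0,0,0,0]]]'; python3 - <<'E'
from h import *
a=cap('wrist')['img'][150:400,100:460]; b=cap('scene')['img'][150:290,410:550]
cv2.imwrite('pics/w5.png',np.hstack([cv2.resize(a,(432,300)),cv2.resize(b,(300,300))]))
E
```

```text
time_s: 8.75
eef_pos: [439.5, 317.6, 74.8]
ee_rot: [-0.002, 0.015, 1.0, -0.001]
force: [0.2, 0.8, 0.6]
grip_width: 1.003
grip_force: 0.0
time_s: 9.05
eef_pos: [441.1, 318.4, 77.9]
ee_rot: [0.001, 0.015, 1.0, 0.0]
force: [0.4, -0.1, -0.1]
grip_width: 1.0
grip_force: 0.0
```

View pics/w5.png

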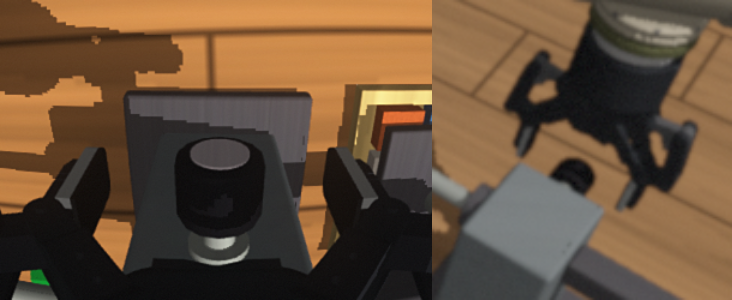

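Wrist view: the knob (220,190 in the crop) is between the pads at their height, so I close.

```bash
python3 -m handwheel '[[[1,0,0,0,0],[1,0,0,0,0],[1,0,0,0,0],[1,0,0,0,0],[1,0,0,0,0],[1,0,0,0,0],[1,0,0,0,0]]]' 60
```

```text
time_s: 9.85
eef_pos: [440.6, 319.6, 77.5]
ee_rot: [0.0, 0.015, 1.0, 0.001]
force: [-1.7, 6.6, 3.1]
grip_width: 0.378
grip_force: 59.4
```

```bash
python3 -m handwheel '[[[1,-0.1,0,0,0],[1,-0.1,0.005,0,0],[1,-0.1,0.005,0,0],[1,-0.1,0.005,0,0],[1,-0.1,0.005,0,0],[1,-0.1,0.005,0,0],[1,-0.02,0,0,0],[1,0,0,0,0],[1,0,0,0,0]]]'
```

```text
time_s: 10.75
eef_pos: [410.7, 320.8, 77.5]
ee_rot: [0.002, 0.015, 1.0, 0.002]
force: [3.7, 6.5, -0.8]
grip_width: 0.379
grip_force: 59.8
```

```bash
python3 -m handwheel '[[[1,-0.05,0,0,0],[1,0,0,0,0],[1,0,0,0,0],[1,0,0,0,0]]]'
```

```text
time_s: 11.15
eef_pos: [410.8, 320.8, 77.6]
ee_rot: [0.004, 0.015, 1.0, 0.002]
force: [16.3, 8.5, -8.4]
grip_width: 0.375
grip_force: 61.0
```

```bash
python3 -m handwheel '[[[-1,0,0,0,0],[-1,0,0,0,0],[-1,0,0,0,0],[-1,0,0,0.5,0],[-1,0,0,0.8,0],[-1,0,0,0.6,0],[-1,0,-0.6,0,-0.9],[-1,0,-0.6,0,-0.9],[-1,0,-0.6,0,-0.9],[-1,0,-0.6,0,-0.9]]]';python3 -m handwheel '[[[-1,0.25,-0.6,0,-0.9],[-1,0.25,-0.6,0,-0.9],[-1,0.25,-0.6,0,-0.9],[-1,0.25,-0.6,0,-0.9],[-1,0.25,-0.6,0,-0.9],[-1,0.25,-0.38,0,-0.9],[-1,0.25,0,0,-0.9],[-1,0.3,0,0,-0.9],[-1,0,0,0,-0.4],[-1,0,0,0,0]]]'
```

```text
time_s: 12.15
eef_pos: [406.6, 198.3, 171.9]
ee_rot: [-0.0, 0.265, 0.964, -0.0]
force: [0.7, 0.3, -0.2]
grip_width: 1.002
grip_force: 0.0
time_s: 13.15
eef_pos: [509.4, 30.4, 171.6]
ee_rot: [-0.0, 0.715, 0.699, -0.0]
force: [-0.2, -0.9, -0.3]
grip_width: 1.003
grip_force: 0.0
```

```bash
python3 - <<'E'
from h import *
t=cap('top');c=cap('scene');a=cap('wrist')['img']; b=c['img'][130:230,270:410]
p=np.vstack([cv2.resize(b,(420,300),interpolation=cv2.INTER_CUBIC),cv2.resize(t['img'][200:300,90:230],(420,300))])
cv2.imwrite('pics/w6.png',np.hstack([a[:,90:470],p[:420]]) if 0 else np.hstack([cv2.resize(a[:,90:470],(380,420)),cv2.resize(p,(294,420))]))
e=ctrl.sense();print(e['eef_pos'],e['ee_rot'],e['joints'])
E
```

```text
[509.30221251  30.50154387 171.93857394] [-5.77717850e-05  7.14475361e-01  6.99660598e-01 -5.90587835e-05] [-1.70130892e-01  3.00141515e-01  1.57803377e+00 -2.94422861e-05
  1.26358020e+00 -1.49170364e-01]
```

View pics/w6.png

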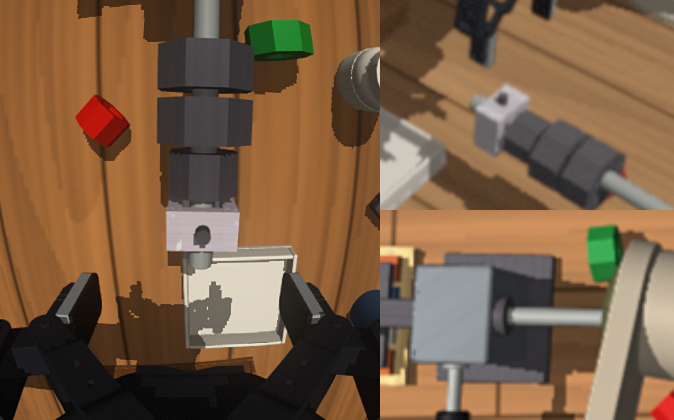

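Wrist view: the collar top is at (203,227) in the crop, centred across the finger line (u≈200). The weights beyond it are small, large, large.

```bash
python3 - <<'E'
from h import *
c=cap('wrist')
f=lambda u,v,z:print(onz(c,90+u,v,z,True).round(1))
print('collar top corners'); [f(*p,149) for p in((167,205),(238,207),(239,250),(167,248))]
print('bar tip top');f(199,268,133)
print('small top front edge');f(176,203,148);f(230,203,148)
print('L1 top edges');f(190,146,156);f(190,97,156)
e=ctrl.sense()['eef_pos'];print(e,-np.array(c['R']).T@c['t']-e)
E
```

```text
collar top corners
[495.3  52.  149. ]
[540.9  49.7 149. ]
[542.5  19.3 149. ]
[493.9  22.  149. ]
bar tip top
[515.6  -1.8 133. ]
small top front edge
[501.   52.9 148. ]
[535.8  52.2 148. ]
L1 top edges
[510.8  90.1 156. ]
[511.4 119.2 156. ]
[509.3384939   30.51309383 171.9643298 ] [  1.77451691  78.97025512 176.92694563]
```

```bash
python3 -m handwheel '[[[-1,0.14,0.05,0,0],[-1,0,0,-0.5,0],[-1,0,0,-0.5,0],[-1,0,0,-0.3,0],[-1,0,0,-0.2,0],[-1,0,0,-0.1,0],[-1,0,0,-0.1,0],[-1,0,0,-0.1,0],[-1,0,0,0,0],[-1,0,0,0,0]]]'; python3 - <<'E'
from h import *
a=cap('wrist')['img'];b=cap('scene')['img'][130:230,270:410]
cv2.imwrite('pics/w7.png',np.hstack([a[130:,90:470],cv2.resize(b,(406,290),interpolation=cv2.INTER_CUBIC)]))
E
```

```text
time_s: 14.35
eef_pos: [516.8, 32.9, 82.2]
ee_rot: [0.0, 0.715, 0.699, 0.0]
force: [0.1, -0.2, -0.6]
grip_width: 1.001
grip_force: 0.0
```

View pics/w7.png

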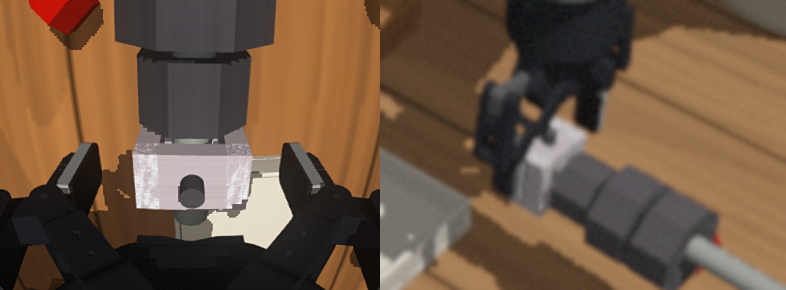

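Wrist view: the collar (192,178 in the crop) is centred between the pads, with the small weight clear behind it. I go down slightly and close.

```bash
python3 -m handwheel '[[[-1,0,0,-0.12,0],[1,0,0,0,0],[1,0,0,0,0],[1,0,0,0,0],[1,0,0,0,0],[1,0,0,0,0],[1,0,0,0,0]]]' 60;python3 -m handwheel '[[[1,0,0,0.1,0],[1,-0.006,-0.15,0,0],[1,-0.006,-0.15,0,0],[1,-0.006,-0.15,0,0],[1,-0.006,-0.15,0,0],[1,-0.006,-0.15,0,0],[1,0,0,0,0]]]'
```

```text
time_s: 15.15
eef_pos: [516.8, 32.9, 76.1]
ee_rot: [0.0, 0.715, 0.699, 0.0]
force: [0.0, 0.0, 1.7]
grip_width: 0.555
grip_force: 61.5
time_s: 15.85
eef_pos: [515.1, -5.6, 80.9]
ee_rot: [0.0, 0.715, 0.699, -0.0]
force: [-0.4, -0.4, -1.5]
grip_width: 0.557
grip_force: 61.7
```

```bash
python3 -m handwheel '[[[1,0,-0.4,0,0],[1,0,-0.5,0,0],[1,0.3,-0.5,0,0],[1,0.3,-0.5,0,0],[1,0.3,-0.2,0,0],[1,0,0,-0.5,0],[1,0,0,-0.5,0],[1,0,0,-0.5,0],[1,0,0,-0.2,0],[1,0,0,0,0]]]'; python3 -m handwheel '[[[1,0,0,-0.1,0],[1,0,0,-0.1,0],[1,0,0,0,0]]]'
```

```text
time_s: 16.85
eef_pos: [559.4, -109.2, -5.1]
ee_rot: [-0.001, 0.715, 0.699, -0.0]
force: [-0.0, 0.5, -0.5]
grip_width: 0.555
grip_force: 61.9
time_s: 17.15
eef_pos: [560.1, -109.6, -14.1]
ee_rot: [0.0, 0.715, 0.699, 0.0]
force: [-1.0, -0.6, -1.1]
grip_width: 0.561
grip_force: 43.5
```

```bash
python3 -m handwheel '[[[1,0,0,-0.06,0],[1,0,0,0,0]]]'; python3 -m handwheel '[[[-0.5,0,0,0,0],[-0.5,0,0,0,0],[-0.5,0,0,0,0],[-0.5,0,0,0.5,0],[-0.5,0,0,0.8,0],[-0.5,0,0,0.8,0],[-1,0,0,0.8,0],[-1,0,0.6,0.6,0],[-1,0,0.6,0,0]]]'; python3 - <<'E'
from h import *
b=cap('scene')['img'];t=cap('top')['img']
cv2.imwrite('pics/s8.png',np.hstack([cv2.resize(b[150:240,210:350],(420,270),interpolation=cv2.INTER_CUBIC),cv2.resize(t[195:285,100:225],(375,270))]))
E
```

```text
time_s: 17.35
eef_pos: [560.0, -109.6, -17.2]
ee_rot: [-0.0, 0.715, 0.699, -0.0]
force: [0.0, 0.3, -0.0]
grip_width: 0.552
grip_force: 65.6
time_s: 18.25
eef_pos: [561.9, -49.8, 162.5]
ee_rot: [0.004, 0.716, 0.699, 0.002]
force: [0.3, 0.3, -1.1]
grip_width: 1.0
grip_force: 0.0
```

View pics/s8.png

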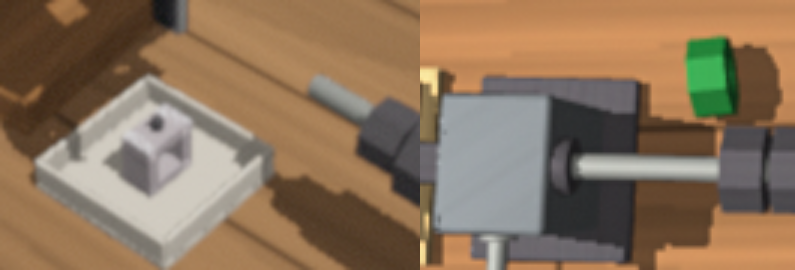

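Scene crop: the collar stands in the dish at (155,150), clear of the walls. In the top crop the knob is still out. Next is the small weight; I check the weights' places numerically.

```bash
cat > prof.py <<'E'
from h import *
def fp(c,X):
    K=np.array(c['K']);p=np.array(c['R'])@np.array(X,float)+c['t'];r=np.arctan2(np.hypot(*p[:2]),p[2]);q=p[:2]/np.hypot(*p[:2])*r;return q*[K[0,0],K[1,1]]+K[:2,2]
def prof(z=139,dx=0):
    c=cap('wrist');g=cv2.cvtColor(c['img'],cv2.COLOR_BGR2GRAY);o=[]
    for y in range(-10,260,4):
        x=514.4+.042*(y+2.6)+dx;u,v=fp(c,[x,y,z]).round().astype(int)
        o.append(f"{y}:{g[v,u]}" if 0<=u<560 and 0<=v<420 else f"{y}:-")
    print(' '.join(o))
E
python3 -c "
from prof import *
prof();prof(148)
print(ctrl.sense()['eef_pos'])"
```

```text
-10:113 -6:116 -2:113 2:140 6:139 10:138 14:137 18:138 22:138 26:137 30:137 34:135 38:134 42:136 46:135 50:60 54:33 58:69 62:67 66:68 70:68 74:68 78:69 82:69 86:62 90:18 94:22 98:69 102:70 106:71 110:- 114:- 118:- 122:- 126:- 130:- 134:- 138:- 142:- 146:- 150:- 154:- 158:- 162:- 166:- 170:- 174:- 178:- 182:- 186:- 190:- 194:- 198:- 202:- 206:- 210:- 214:- 218:- 222:- 226:- 230:- 234:- 238:- 242:- 246:- 250:- 254:- 258:-
-10:113 -6:113 -2:112 2:115 6:129 10:131 14:131 18:130 22:123 26:125 30:125 34:124 38:123 42:122 46:124 50:60 54:69 58:68 62:66 66:67 70:68 74:68 78:66 82:66 86:57 90:21 94:69 98:68 102:68 106:- 110:- 114:- 118:- 122:- 126:- 130:- 134:- 138:- 142:- 146:- 150:- 154:- 158:- 162:- 166:- 170:- 174:- 178:- 182:- 186:- 190:- 194:- 198:- 202:- 206:- 210:- 214:- 218:- 222:- 226:- 230:- 234:- 238:- 242:- 246:- 250:- 254:- 258:-
[559.95390588 -49.3358744  157.8217609 ]
```

```bash
python3 -m handwheel '[[[-1,-0.3,0.6,0,0],[-1,-0.3,0.6,0,0],[-1,-0.25,0.6,0,0],[-1,0,0.52,0,0],[-1,0,0,-0.6,0],[-1,0,0,-0.6,0],[-1,0,0,-0.4,0],[-1,0,0,-0.2,0],[-1,0,0,0,0],[-1,0,0,0,0]]]';python3 -m handwheel '[[[1,0,0,0,0],[1,0,0,0,0],[1,0,0,0,0],[1,0,0,0,0],[1,0,0,0,0],[1,0,0,0,0]]]' 80
```

```text
time_s: 19.45
eef_pos: [518.2, 66.0, 68.6]
ee_rot: [0.0, 0.715, 0.699, 0.0]
force: [-0.6, -0.8, 0.7]
grip_width: 0.996
grip_force: 0.0
time_s: 20.05
eef_pos: [518.2, 66.4, 68.7]
ee_rot: [0.001, 0.715, 0.699, 0.001]
force: [0.1, 0.2, 6.9]
grip_width: 0.524
grip_force: 81.8
```

```bash
python3 -m handwheel '[[[1,0,0,0.09,0],[1,0,0,0,0],[1,-0.008,-0.2,0,0],[1,-0.008,-0.2,0,0],[1,-0.008,-0.2,0,0],[1,-0.008,-0.2,0,0],[1,-0.008,-0.2,0,0],[1,-0.008,-0.2,0,0],[1,-0.008,-0.2,0,0],[1,0,0,0,0]]]';python3 -m handwheel '[[[1,-0.008,-0.3,0,0],[1,-0.008,-0.3,0,0],[1,-0.008,-0.3,0,0],[1,-0.008,-0.3,0,0],[1,0,0,0,0]]]'
```

```text
time_s: 21.05
eef_pos: [514.8, -4.8, 72.4]
ee_rot: [0.0, 0.716, 0.699, -0.0]
force: [-0.1, 0.4, -2.9]
grip_width: 0.526
grip_force: 81.9
time_s: 21.55
eef_pos: [513.2, -65.7, 72.4]
ee_rot: [0.0, 0.716, 0.698, -0.0]
force: [-0.4, -0.2, -2.5]
grip_width: 0.528
grip_force: 81.9
```

```bash
python3 -m handwheel '[[[1,-0.31,-0.54,0,0],[1,-0.31,-0.54,0,0],[1,-0.31,-0.54,0,0],[1,-0.31,-0.54,0,0],[1,-0.31,-0.54,0,0],[1,-0.31,-0.54,0,0],[1,-0.31,-0.54,0,0],[1,-0.31,-0.54,0,0],[1,0,0,0,0],[1,0,0,0,0]]]';python3 -m handwheel '[[[1,0,0,-0.5,0],[1,0,0,-0.5,0],[1,0,0,-0.5,0],[1,0,0,-0.2,0],[1,0,0,-0.1,0],[1,0,0,-0.1,0],[1,0,0,0,0],[1,0,0,0,0]]]'
```

```text
time_s: 22.55
eef_pos: [389.0, -279.7, 72.4]
ee_rot: [-0.0, 0.715, 0.699, 0.0]
force: [1.5, 0.3, -2.0]
grip_width: 0.524
grip_force: 82.2
time_s: 23.35
eef_pos: [389.5, -279.9, -22.0]
ee_rot: [0.001, 0.715, 0.699, -0.0]
force: [-0.2, -0.2, -2.3]
grip_width: 0.529
grip_force: 82.2
```

```bash
python3 -m handwheel '[[[1,0,0,-0.06,0],[0.5,0,0,0,0],[-0.4,0,0,0,0],[-0.4,0,0,0,0],[-0.4,0,0,0,0],[-0.4,0,0,0.5,0],[-0.4,0,0,0.8,0],[-0.4,0,0,0.8,0],[-1,0,0,0.8,0],[-1,0,0,0.8,0]]]';python3 -m handwheel '[[[-1,0.4,0.6,0,0],[-1,0.4,0.7,0,0],[-1,0.4,0.7,0,0],[-1,0.4,0.7,0,0],[-1,0.4,0.7,0,0],[-1,0.4,0.7,0,0],[-1,0.2,0.7,0,0],[-1,0,0.7,0,0],[-1,0,0,0,0]]]'; python3 - <<'E'
from prof import *
prof(148)
e=ctrl.sense();print(e['eef_pos'])
b=cap('scene')['img'];t=cap('top')['img']
cv2.imwrite('pics/s9.png',np.hstack([cv2.resize(b[100:230,160:320],(400,325),interpolation=cv2.INTER_CUBIC),cv2.resize(t[200:340,280:460],(400,325))]))
E
```

```text
time_s: 24.35
eef_pos: [389.0, -279.4, 161.3]
ee_rot: [0.0, 0.715, 0.699, -0.0]
force: [1.5, -0.3, -0.4]
grip_width: 0.995
grip_force: 0.0
time_s: 25.25
eef_pos: [519.0, -1.2, 159.5]
ee_rot: [-0.0, 0.714, 0.701, 0.0]
force: [0.3, -0.2, -0.7]
grip_width: 1.001
grip_force: 0.0
-10:161 -6:101 -2:102 2:105 6:140 10:142 14:141 18:140 22:141 26:140 30:139 34:138 38:138 42:140 46:139 50:138 54:139 58:139 62:139 66:137 70:139 74:139 78:137 82:64 86:62 90:61 94:70 98:71 102:69 106:71 110:71 114:72 118:72 122:62 126:18 130:72 134:73 138:72 142:76 146:73 150:- 154:- 158:- 162:- 166:- 170:- 174:- 178:- 182:- 186:- 190:- 194:- 198:- 202:- 206:- 210:- 214:- 218:- 222:- 226:- 230:- 234:- 238:- 242:- 246:- 250:- 254:- 258:-
[519.11502881  -3.02666015 159.47260692]
```

View pics/s9.png

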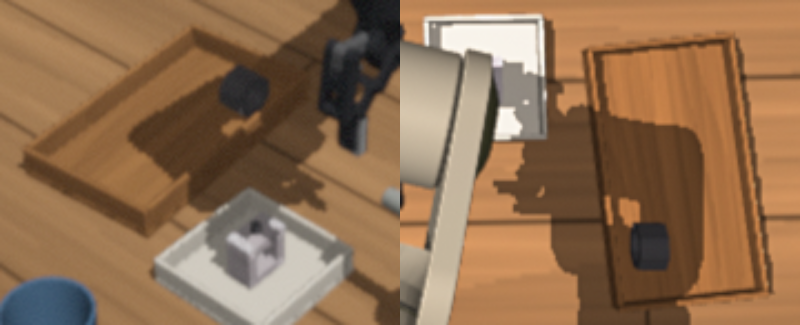

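The small weight stands in the tray at (650,245) and the collar in the dish. Next is the first large weight, centred at y ≈ 104.

```bash
python3 -m handwheel '[[[-1,0,0.6,0,0],[-1,0,0.6,0,0],[-1,0,0.6,0,0],[-1,0,0.32,0,0],[-1,0,0,-0.6,0],[-1,0,0,-0.6,0],[-1,0,0,-0.4,0],[-1,0,0,-0.2,0],[-1,0,0,0,0],[-1,0,0,0,0]]]';python3 -m handwheel '[[[1,0,0,0,0],[1,0,0,0,0],[1,0,0,0,0],[1,0,0,0,0],[1,0,0,0,0],[1,0,0,0,0]]]' 110
```

```text
time_s: 26.4
eef_pos: [519.9, 100.9, 70.3]
ee_rot: [0.001, 0.715, 0.699, 0.001]
force: [0.4, -0.2, 0.1]
grip_width: 1.0
grip_force: 0.0
time_s: 27.0
eef_pos: [520.1, 101.3, 71.0]
ee_rot: [0.001, 0.715, 0.699, 0.001]
force: [-1.8, -0.6, 6.7]
grip_width: 0.707
grip_force: 118.7
```

```bash
python3 -m handwheel '[[[1,0,0,0.09,0],[1,0,0,0,0],[1,-0.008,-0.2,0,0],[1,-0.008,-0.2,0,0],[1,-0.008,-0.2,0,0],[1,-0.008,-0.2,0,0],[1,-0.008,-0.2,0,0],[1,-0.008,-0.2,0,0],[1,-0.008,-0.2,0,0],[1,0,0,0,0]]]';python3 -m handwheel '[[[1,-0.01,-0.25,0,0],[1,-0.01,-0.25,0,0],[1,-0.01,-0.25,0,0],[1,-0.01,-0.25,0,0],[1,-0.01,-0.25,0,0],[1,-0.01,-0.25,0,0],[1,-0.01,-0.25,0,0],[1,0,0,0,0]]]'
```

```text
time_s: 28.0
eef_pos: [516.4, 30.2, 73.9]
ee_rot: [0.0, 0.716, 0.699, -0.0]
force: [-0.1, 0.3, -5.3]
grip_width: 0.705
grip_force: 119.5
time_s: 28.8
eef_pos: [512.9, -57.8, 73.9]
ee_rot: [0.0, 0.716, 0.698, -0.0]
force: [-0.4, 0.5, -6.1]
grip_width: 0.708
grip_force: 119.5
```

```bash
python3 -m handwheel '[[[1,-0.115,-0.71,0,0],[1,-0.115,-0.71,0,0],[1,-0.115,-0.71,0,0],[1,-0.115,-0.71,0,0],[1,-0.115,-0.71,0,0],[1,-0.115,-0.71,0,0],[1,-0.115,-0.71,0,0],[1,-0.115,-0.71,0,0],[1,0,0,0,0],[1,0,0,0,0]]]';python3 -m handwheel '[[[1,0,0,-0.5,0],[1,0,0,-0.5,0],[1,0,0,-0.4,0],[1,0,0,-0.2,0],[1,0,0,-0.1,0],[1,0,0,0,0],[1,0,0,0,0]]]'
```

```text
time_s: 29.8
eef_pos: [466.6, -340.3, 73.5]
ee_rot: [-0.0, 0.715, 0.699, 0.0]
force: [0.2, 1.0, -5.2]
grip_width: 0.706
grip_force: 119.8
time_s: 30.5
eef_pos: [467.4, -340.3, -10.1]
ee_rot: [0.001, 0.715, 0.699, -0.0]
force: [0.3, -0.1, -4.5]
grip_width: 0.708
grip_force: 119.9
```

Lower about 5 mm, release gently and rise.

```bash
python3 -m handwheel '[[[1,0,0,-0.06,0],[1,0,0,-0.04,0],[0,0,0,0,0],[-0.7,0,0,0,0],[-0.7,0,0,0,0],[-0.7,0,0,0,0],[-0.7,0,0,0.4,0],[-0.7,0,0,0.8,0],[-0.7,0,0,0.8,0],[-1,0,0,0.8,0]]]';python3 -m handwheel '[[[-1,0.1,0.7,0.6,0],[-1,0.15,0.7,0,0],[-1,0.15,0.7,0,0],[-1,0.15,0.7,0,0],[-1,0.15,0.7,0,0],[-1,0.15,0.7,0,0],[-1,0.15,0.7,0,0],[-1,0.04,0.7,0,0],[-1,0,0.7,0,0],[-1,0,0.7,0,0]]]'; python3 - <<'E'
from prof import *
prof(148)
print(ctrl.sense()['eef_pos'])
E
```

```text
time_s: 31.5
eef_pos: [466.8, -340.0, 125.9]
ee_rot: [0.0, 0.715, 0.699, 0.0]
force: [0.6, -0.4, 0.1]
grip_width: 0.987
grip_force: 0.0
time_s: 32.5
eef_pos: [518.9, 11.3, 154.3]
ee_rot: [0.0, 0.715, 0.699, 0.0]
force: [0.4, -0.4, 0.0]
grip_width: 0.999
grip_force: 0.0
-10:203 -6:203 -2:136 2:101 6:116 10:139 14:137 18:138 22:137 26:135 30:137 34:137 38:136 42:136 46:137 50:137 54:136 58:135 62:135 66:137 70:137 74:136 78:135 82:136 86:134 90:134 94:135 98:137 102:136 106:136 110:133 114:115 118:60 122:63 126:27 130:72 134:71 138:71 142:72 146:73 150:73 154:73 158:- 162:- 166:- 170:- 174:- 178:- 182:- 186:- 190:- 194:- 198:- 202:- 206:- 210:- 214:- 218:- 222:- 226:- 230:- 234:- 238:- 242:- 246:- 250:- 254:- 258:-
[518.48095364  15.61218164 154.41230757]
```

```bash
python3 -m handwheel '[[[-1,0.03,0.6,0,0],[-1,0,0.6,0,0],[-1,0,0.6,0,0],[-1,0,0.6,0,0],[-1,0,0,-0.4,0],[-1,0,0,0,0],[-1,0,0,0,0]]]'
```

```text
time_s: 33.25
eef_pos: [520.5, 129.6, 134.3]
ee_rot: [0.0, 0.715, 0.699, -0.0]
force: [-0.1, 0.2, -0.1]
grip_width: 1.002
grip_force: 0.0
```

```bash
python3 -m handwheel '[[[-1,0,0.16,0,0],[-1,0,0,-0.5,0],[-1,0,0,-0.5,0],[-1,0,0,-0.26,0],[-1,0,0,0,0],[-1,0,0,0,0]]]';python3 -m handwheel '[[[1,0,0,0,0],[1,0,0,0,0],[1,0,0,0,0],[1,0,0,0,0],[1,0,0,0,0],[1,0,0,0,0]]]' 110
```

```text
time_s: 33.85
eef_pos: [521.1, 137.9, 72.0]
ee_rot: [0.0, 0.715, 0.699, 0.001]
force: [0.2, 0.1, 0.9]
grip_width: 1.001
grip_force: 0.0
time_s: 34.45
eef_pos: [521.3, 138.0, 72.5]
ee_rot: [0.001, 0.715, 0.699, 0.001]
force: [-1.3, -0.2, 7.4]
grip_width: 0.705
grip_force: 118.6
```

```bash
python3 -m handwheel '[[[1,0,0,0.08,0],[1,0,0,0,0],[1,-0.01,-0.25,0,0],[1,-0.01,-0.25,0,0],[1,-0.01,-0.25,0,0],[1,-0.01,-0.25,0,0],[1,-0.01,-0.25,0,0],[1,-0.01,-0.25,0,0],[1,-0.01,-0.25,0,0],[1,0,0,0,0]]]';python3 -m handwheel '[[[1,-0.01,-0.25,0,0],[1,-0.01,-0.25,0,0],[1,-0.01,-0.25,0,0],[1,-0.01,-0.25,0,0],[1,-0.01,-0.25,0,0],[1,-0.01,-0.25,0,0],[1,-0.01,-0.25,0,0],[1,-0.01,-0.25,0,0],[1,-0.01,-0.25,0,0],[1,0,0,0,0]]]'
```

```text
time_s: 35.45
eef_pos: [517.0, 48.8, 74.9]
ee_rot: [0.0, 0.716, 0.698, -0.0]
force: [0.5, -0.2, -5.2]
grip_width: 0.701
grip_force: 119.3
time_s: 36.45
eef_pos: [512.4, -63.6, 74.9]
ee_rot: [0.0, 0.716, 0.698, -0.0]
force: [0.4, 0.7, -4.6]
grip_width: 0.705
grip_force: 119.3
```

```bash
python3 -m handwheel '[[[1,0.083,-0.69,0,0],[1,0.083,-0.69,0,0],[1,0.083,-0.69,0,0],[1,0.083,-0.69,0,0],[1,0.083,-0.69,0,0],[1,0.083,-0.71,0,0],[1,0,0,0,0],[1,0,0,0,0]]]';python3 -m handwheel '[[[1,0,0,-0.5,0],[1,0,0,-0.5,0],[1,0,0,-0.4,0],[1,0,0,-0.2,0],[1,0,0,-0.1,0],[1,0,0,0,0],[1,0,0,0,0]]]'
```

```text
time_s: 37.25
eef_pos: [537.1, -270.1, 74.4]
ee_rot: [-0.001, 0.715, 0.699, 0.0]
force: [0.1, 1.0, -4.5]
grip_width: 0.705
grip_force: 119.7
time_s: 37.95
eef_pos: [537.8, -270.2, -9.1]
ee_rot: [0.001, 0.715, 0.699, 0.0]
force: [0.3, -0.9, -3.2]
grip_width: 0.708
grip_force: 119.7
```

Release, rise and back off out of view of the tray, then look.

```bash
python3 -m handwheel '[[[1,0,0,-0.06,0],[1,0,0,-0.04,0],[0,0,0,0,0],[-0.7,0,0,0,0],[-0.7,0,0,0,0],[-0.7,0,0,0,0],[-0.7,0,0,0.4,0],[-0.7,0,0,0.8,0],[-0.7,0,0,0.8,0],[-1,0,0,0.8,0]]]';python3 -m handwheel '[[[-1,-0.2,0.7,0.6,0],[-1,-0.25,0.8,0,0],[-1,-0.25,0.8,0,0],[-1,-0.25,0.8,0,0],[-1,-0.25,0.8,0,0],[-1,-0.25,0.8,0,0.9],[-1,-0.25,0.8,0,0.9],[-1,-0.25,0.8,0,0.9],[-1,-0.25,0.8,0,0.9],[-1,0,0.8,0,0.9]]]'; python3 - <<'E'
from prof import *
b=cap('scene')['img'];t=cap('top')
cv2.imwrite('pics/s10.png',np.hstack([cv2.resize(b[100:340,160:520],(450,300),interpolation=cv2.INTER_CUBIC),cv2.resize(t['img'][190:340,280:450],(340,300))]))
e=ctrl.sense();print(e['eef_pos'],e['ee_rot'])
# dark blobs in tray, and bar empty check in scene
g=cv2.cvtColor(t['img'],cv2.COLOR_BGR2HSV);m=((g[...,2]<110)&(g[...,1]<90)).astype(np.uint8);m[:, :350]=0;m[:,460:]=0;m[:205]=0;m[340:]=0
n,_,st,ce=cv2.connectedComponentsWithStats(m)
for i in range(1,n):
    if st[i,4]>60: print(st[i],onz(t,*ce[i],50).round(0))
E
```

```text
time_s: 38.95
eef_pos: [537.2, -270.1, 126.8]
ee_rot: [0.0, 0.715, 0.699, 0.0]
force: [-0.4, 1.1, 1.2]
grip_width: 0.983
grip_force: 0.0
time_s: 39.95
eef_pos: [426.2, 126.5, 155.5]
ee_rot: [0.0, 0.462, 0.887, 0.0]
force: [1.6, -0.1, 0.0]
grip_width: 0.998
grip_force: 0.0
[426.72920242 128.33104803 155.43692134] [3.68425418e-04 4.60501785e-01 8.87658465e-01 6.47731950e-04]
[377 230  19  26 458] [ 536. -265.   50.]
[407 259  21  27 509] [ 466. -334.   50.]
[384 296  18  20 331] [ 390. -273.   50.]
```

View pics/s10.png

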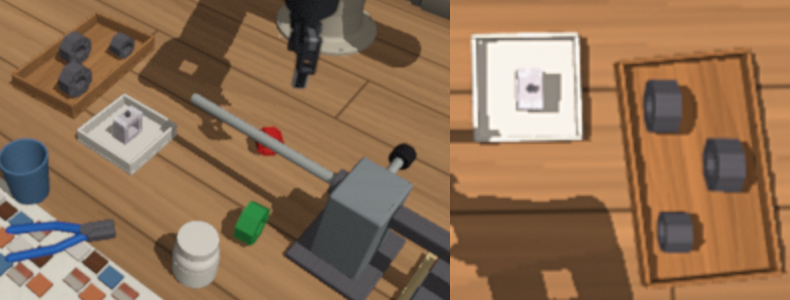

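All three weights lie in the tray (top crop (663,105), (725,165), (677,232)), the bar is empty and the knob is out. Next I push the knob home.

```bash
python3 -m handwheel '[[[-1,-0.04,0.5,0,0.95],[-1,-0.04,0.5,0,0.95],[-1,-0.04,0.5,0,0.95],[-1,-0.04,0.5,0,0.95],[-1,-0.04,0.5,0,0.95],[-1,-0.04,0.5,0,0.95],[-1,-0.04,0.5,0,0.9],[-1,-0.04,0.3,0,0],[-1,0,0,0,0],[-1,0,0,0,0]]]'
```

```text
time_s: 41.05
eef_pos: [411.5, 314.2, 154.9]
ee_rot: [0.0, 0.023, 1.0, -0.0]
force: [-0.3, 0.2, 0.1]
grip_width: 1.0
grip_force: 0.0
```

```bash
python3 -m handwheel '[[[-1,0,0.13,0,0.1],[-1,0,0,-0.5,0],[-1,0,0,-0.5,0],[-1,0,0,-0.5,0],[-1,0,0,-0.05,0],[-1,0,0,0,0],[-1,0,0,0,0]]]'; python3 -m handwheel '[[[1,0,0,0,0],[1,0,0,0,0],[1,0,0,0,0],[1,0,0,0,0],[1,0,0,0,0],[1,0,0,0,0],[1,0,0,0,0]]]' 60
```

```text
time_s: 41.75
eef_pos: [412.1, 321.6, 78.8]
ee_rot: [0.001, 0.015, 1.0, 0.0]
force: [0.7, 0.8, 0.3]
grip_width: 1.002
grip_force: 0.0
time_s: 42.45
eef_pos: [411.3, 320.8, 78.0]
ee_rot: [0.0, 0.015, 1.0, -0.001]
force: [-3.2, -4.3, 6.8]
grip_width: 0.374
grip_force: 58.9
```

```bash
python3 -m handwheel '[[[1,0.1,-0.004,0,0],[1,0.1,-0.004,0,0],[1,0.1,-0.004,0,0],[1,0.1,-0.004,0,0],[1,0.1,-0.004,0,0],[1,0.08,-0.004,0,0],[1,0,0,0,0],[1,0,0,0,0]]]'; python3 -m handwheel '[[[1,0.06,0,0,0],[1,0,0,0,0],[1,0,0,0,0],[1,0,0,0,0]]]'
```

```text
time_s: 43.25
eef_pos: [440.7, 319.6, 78.1]
ee_rot: [0.0, 0.015, 1.0, -0.001]
force: [0.6, -3.6, 4.5]
grip_width: 0.376
grip_force: 58.9
time_s: 43.65
eef_pos: [441.2, 319.6, 77.9]
ee_rot: [-0.002, 0.015, 1.0, -0.001]
force: [-13.3, -5.2, 12.0]
grip_width: 0.375
grip_force: 59.8
```

```bash
python3 -m handwheel '[[[0,0,0,0,0],[-1,0,0,0,0],[-1,0,0,0,0],[-1,0,0,0,0],[-1,0,0,0.4,0],[-1,0,0,0.8,0],[-1,-0.6,0,0.6,0],[-1,-0.6,0,0,0],[-1,-0.6,0,0,0],[-1,0,0,0,0]]]'; python3 - <<'E'
from h import *
import pickle
t=cap('top');s=cap('scene');d=pickle.load(open('c0.pkl','rb'))
# knob in scene: compare dark blob with the start picture; weights in tray
for im in (d['scene']['img'],s['img']):
    g=im[215:260,460:500].max(2)<45;v,u=np.nonzero(g);print('knob scene',u.mean()+460,v.mean()+215,len(u))
g=cv2.cvtColor(t['img'],cv2.COLOR_BGR2HSV);m=((g[...,2]<110)&(g[...,1]<90)).astype(np.uint8);m[:, :350]=0;m[:,460:]=0;m[:205]=0;m[340:]=0
n,_,st,ce=cv2.connectedComponentsWithStats(m)
print([(onz(t,*ce[i],50).round(0),st[i,4]) for i in range(1,n) if st[i,4]>60])
E
```

```text
time_s: 44.65
eef_pos: [350.7, 320.4, 167.8]
ee_rot: [-0.0, 0.014, 1.0, 0.0]
force: [1.0, 0.1, 0.2]
grip_width: 1.002
grip_force: 0.0
knob scene 476.1366120218579 231.18032786885246 183
knob scene 476.11049723756906 231.17127071823205 181
[(array([ 553., -352.,   50.]), np.int32(517)), (array([ 536., -265.,   50.]), np.int32(458)), (array([ 390., -273.,   50.]), np.int32(333))]
```

The knob is home: its pixels match the start picture. One large weight was knocked along the tray but is still inside it (tray frame about x 85, y -49). I check that it is at rest, then hand in.

```bash
python3 -m handwheel '[[[-1,0,0,0,0],[-1,0,0,0,0],[-1,0,0,0,0],[-1,0,0,0,0],[-1,0,0,0,0]]]' >/dev/null; python3 - <<'E'
from h import *
t=cap('top')
g=cv2.cvtColor(t['img'],cv2.COLOR_BGR2HSV);m=((g[...,2]<110)&(g[...,1]<90)).astype(np.uint8);m[:, :350]=0;m[:,460:]=0;m[:205]=0;m[340:]=0
n,_,st,ce=cv2.connectedComponentsWithStats(m)
r=[(onz(t,*ce[i],50).round(0),st[i]) for i in range(1,n) if st[i,4]>60];print(r)
a=r[0][0]
if abs(a[0]-553)<2 and abs(a[1]+352)<2: print(ctrl.finish_job())
E
```

```text
[(array([ 553., -352.,   50.]), array([412, 222,  22,  27, 517], dtype=int32)), (array([ 536., -265.,   50.]), array([377, 230,  19,  26, 459], dtype=int32)), (array([ 390., -273.,   50.]), array([384, 296,  18,  20, 331], dtype=int32))]
the job is handed in; nothing more can be done
None
```

The job is handed in, though no verdict came back: the knob was pulled out to its stop, the collar went into the dish, all three weights went into the tray, and the knob was then pushed fully home.

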